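# Slide the sample carriage to the measuring stop

### The job

Bring the sample into the measuring position: with the fingertips, press down the orange plate in the middle of the black carriage to free its brake, keep it pressed while you push the carriage along the rail until it rests against the stop with the green band, then let the plate spring back up and move clear. Grasp and lift nothing, never force the carriage along with its brake on, do not touch the glass cuvette on its bracket, and leave the other things on the bench where they are.

Things in the scene. Friction and masses are not known exactly. Their poses are not given: they have to be found in the camera images.
- rail: aluminium rail, 440 mm long, 70 mm wide, 30 mm tall, fixed to the bench; origin under its centre; its own y axis runs along the rail, its x axis across it, z up. Its y axis lies within 0.3 rad of the world's y axis
- carriage (a joint): position of the carriage along the rail's +y, m; 0 in the middle of the rail. The free carriage needs less than 2 N to move at 0.1 m/s
- carriage_mid (a point): centre of the black carriage, 43 mm above the bench. The carriage is 100 mm long along the rail and 76 mm wide; two raised shoulders, each 22 mm long along the rail, stand at its ends with their tops 73 mm above the bench
- release (a joint): travel of the orange plate, m: 0 up (brake on, the state it starts in), 0.008 fully down. A spring pushes it up with about 9 N at 0 and 12 N fully down; the brake is free as soon as the plate is down by 1 mm or more. With the plate up the brake holds the carriage against about 12 N
- release_top (a point): centre of the top of the orange plate, 63 mm above the bench when up; it rides on the carriage and goes straight down. The plate is 52 mm along the rail and 60 mm across it, lies in the 56 mm gap between the shoulders, 10 mm below their tops, and is open across the rail. A tip pressing on it can drag the carriage along by friction, or push against the shoulder's inner face
- cuvette: glass cuvette with white cap, 12.5 mm square, fixed on a bracket of the carriage 77 mm from its middle on the rail's +x side, its top 87 mm above the bench; origin under its centre. Not to be touched
- stop_green: the stop to reach: grey block with a green band round its top, clamped on the rail, 20 mm along the rail, 82 mm across, 52 mm tall; origin under its centre, on the rail's axis. It may be at either end; its near face blocks the carriage's end face, so the carriage rests against it when their centres are 60 mm apart
- stop_plain: the same block, grey all over, at the other end of the rail; not the one to reach
- vial_amber: amber glass vial, 28 mm wide, 52 mm tall; loose bystander, origin under its centre
- vial_clear: clear vial with blue cap, 28 mm wide, 52 mm tall; loose bystander, origin under its centre
- lens_cap: black lens cap, 48 mm wide, 14 mm tall; loose bystander, origin under its centre
- cuvette_box: small open blue box, 50 x 70 x 30 mm tall; loose bystander, origin under its centre
- beaker: glass beaker, 60 mm wide, 75 mm tall; loose bystander, origin under its centre
- wrench: steel wrench lying flat, 130 mm long; loose bystander, origin under its centre
- lens_post: steel post on a round foot, 44 mm wide, 70 mm tall; loose bystander, origin under its centre
Things that resemble listed ones, but are neither listed nor needed, are in the scene too. What is shaped like the stop_green but purple or yellow is not meant.

How it is judged:
By the outcome, as a careful person would: the job done as asked, in the order asked, and still so for the second after the job is handed in, with the robot touching nothing.
It also fails if it takes over 38 s, if anything falls off the work surface, if the arm or the gripper's body presses on something with over 40 N, if the wrist force passes 120 N, or if a joint passes its speed limit or range.

### The arm

A 6-joint arm with a two-finger parallel gripper is mounted at the origin on the work surface. World frame = base frame: x ahead of the robot, y to its left, z up, the work surface at z = 0. Lengths are in m, angles in rad, forces in N, time in s.
With the tool pointing down it reaches from about 0.35 to 0.95 m from the base axis. Payload 17.4 kg.
Tool frame: the origin (TCP) lies between the finger pads; the fingertips stand 22 mm ahead of it and the grasp point (between the pads) lies 3 mm ahead of it (tip_extent is the distance from the TCP to the fingertips, in m); z points along the fingers, y is the line along which they close (so a half turn about z gives the same grasp; the last joint's range is limited). The gripper opens to 93 mm and grips with 3 to 60 N. Pads are 15 mm wide; open, the fingers measure 128 mm over their backs; the gripper's body (75 mm by 188 mm) begins 65 mm behind the grasp point.
Start: joints at [1.281, 0.116, 1.442, -0, 1.584, -0.038], TCP at [0.168, 0.654, 0.241] pointing down, gripper open.
Joint ranges: [-2.83, 2.83], [-0.83, 2.19], [0.07, 2.5], [-1.14, 4.28], [0.01, 3], [-2.97, 2.97]. Speed limits (rad/s): [1.89, 1.89, 2.22, 3.14, 3.14, 3.14].

### API

Orientations are given as a 3x3 rotation matrix whose columns are the frame's x, y, z axes.
In Python, from bench import * gives the robot as it stands.
- The arm moves only by the tool carry_out, never from a script. Its argument "commands" is one flat list of numbers, 4 for each row, row after row: the shift along the tool's x, y, z in m, then the turn about the tool's z in rad. In form: [x, y, z, twist, x, y, z, twist, ...]. A call has exactly 8 rows; each row is the pose to reach, as a shift and turn from the pose commanded when the call began, along the tool's axes at that moment; what a row does not reach only later rows make up. A row lasts 1/12 s, in which the tool goes at most 41.7 mm and 7.16 degrees, less where a joint would pass 70% of its speed; a pose out of reach is approached as far as the arm can. A call with a gripper value outside its range is refused whole. "hand" is the opening in per cent of the stroke, from 0 (shut) to 100 (fully open), set as the call begins (left out, the last holds). The fingers move at their own pace and stop on an object; the grip force is fixed at half the most. Time passes only in rows, so rows that repeat a pose let the fingers close, or fill a call up. It gives the time, the measured TCP pose, the force, the opening and the grip force at its end, in the units of the state.
- state(): the state, without advancing time (a new reading comes with each control period).
- get_image(name): name is "scene" or "top"; returns a dict with "img" (420x560x3 uint8, red, green, blue), "mtx" (3x3 intrinsics, pixels), "rvec" (rotation vector, rad) and "tvec" (3), from world to camera coordinates, as OpenCV has them. Camera axes: x right, y down, z forward; pixel columns grow to the right and rows downward; lengths in m; the calibration is good to about 2 mm. A picture is of the moment at which its call begins. There is no depth.
- finish_job(): hands the job in; it is judged then, once.
The state is a dict: "clock": time; "q": joint angles; "qvel": joint speeds; "joint_efforts": joint torques, N m; "eef_pos": TCP position; "ee_rot": TCP orientation; "ft_force": force on the tool from outside, world axes, zero at the start; "wrist_torque": the same for the moment, N m; "gripper_width": opening from 0.0 (shut) to 1.0 (fully open); "grasp_force": force on a finger pad.
Only numpy, scipy, OpenCV 4.12 (cv2) and the standard library are available. Lean on these libraries where they do the work, as an engineer would, in place of code of your own. Each camera call takes 0.05 s, during which the arm holds its last target. There are 200 camera calls.

## Working session

There is one attempt and no reset: what is moved stays moved. The work goes in short steps, Python scripts to look and compute and a tool call to move; the robot and the scene stay as the last step left them, time stands still between calls to the robot, and variables do not carry over. Pictures are saved under pics/ and viewed, at most 10 in all, crops included, and the job is handed in when it is done.

Besides the shell and the picture viewer there is one more tool, called after "Request:" as a command line: name --argument value ..., lists and objects as JSON in quotes. carry_out: Moves the arm, as the interface text tells. Its arguments: {"type":"object","properties":{"commands":{"type":"array","items":{"type":"number"}},"hand":{"type":"number"}},"required":["commands"]}

```bash
mkdir -p pics; python3 - <<'E'
from bench import *
import cv2,pickle
s=state();print(s)
d={n:get_image(n) for n in("scene","top")}
pickle.dump(d,open('im.pkl','wb'))
for n in d:
    cv2.imwrite(f'pics/{n}.png',cv2.resize(d[n]['img'][...,::-1],(800,600)));print(d[n]['mtx'],d[n]['rvec'],d[n]['tvec'])
E
```

```text
{'clock': 0.0, 'q': array([ 1.28122780e+00,  1.16505375e-01,  1.44227002e+00, -2.98077523e-05,
        1.58401751e+00, -3.77915021e-02]), 'qvel': array([-0.00068503,  0.00086638,  0.00013643, -0.00119619, -0.00052694,
        0.0001949 ]), 'joint_efforts': array([-3.31317991e-03, -7.21258235e+01, -6.22593284e+01,  7.78602809e-02,
        2.40504602e-02, -1.05590132e-04]), 'eef_pos': array([0.16811802, 0.65353804, 0.23988915]), 'ee_rot': array([[-9.68471152e-01,  2.49125528e-01, -3.14153594e-04],
       [ 2.49125725e-01,  9.68470459e-01, -1.15879068e-03],
       [ 1.55641355e-05, -1.20051909e-03, -9.99999279e-01]]), 'ft_force': array([-0.25374334, -0.14350351,  0.84622963]), 'wrist_torque': array([ 0.00391817,  0.00501574, -0.00437344]), 'grasp_force': 0.0, 'gripper_width': 0.9965359917761328}
[[526.86737352   0.         274.93834732]
 [  0.         526.86737352 204.92054588]
 [  0.           0.           1.        ]] [ 2.42558032  0.80683849 -0.24147621] [-0.4406559  -0.26190454  1.36559817]
[[431.22989309   0.         283.40845534]
 [  0.         431.22989309 214.11524301]
 [  0.           0.           1.        ]] [ 2.11245435 -2.14996113  0.22826016] [-0.06090132  0.56795697  0.89705948]
```

View pics/top.png

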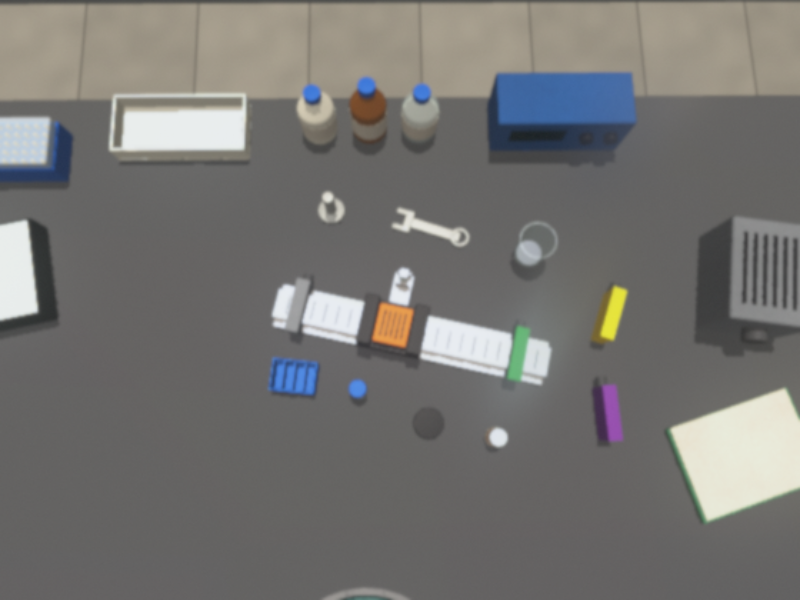

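View pics/scene.png

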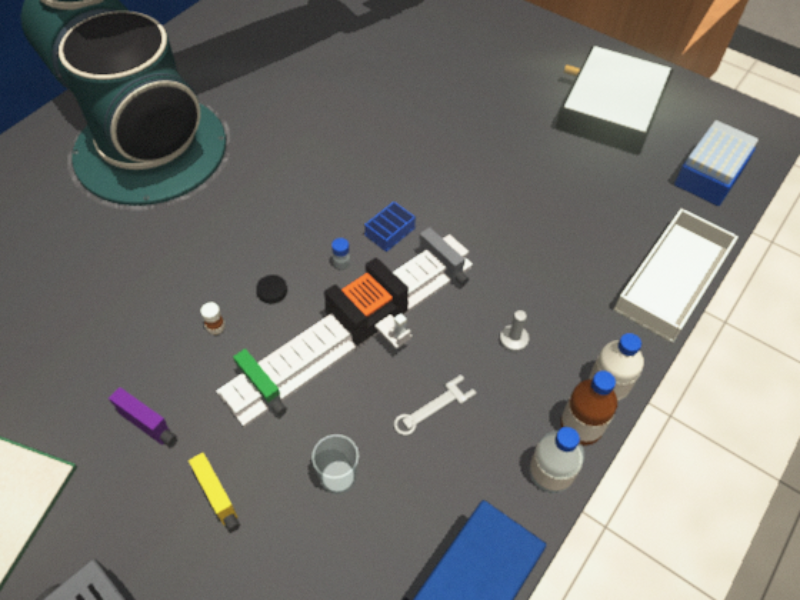

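The top view shows the orange plate at about (393,325), the green stop at (519,353) to its right, the plain stop at (299,305) and the cuvette at (403,280), on the side away from the base. The scene view agrees.

```bash
cat > h.py <<'E'
import cv2,numpy as np
def ray(d,uv,z):
    R=cv2.Rodrigues(d['rvec'])[0];C=-R.T@np.ravel(d['tvec'])
    v=R.T@np.linalg.inv(d['mtx'])@np.array([*uv,1.]);return C+v*(z-C[2])/v[2]
def blob(d,h0,h1,smin=150,vmin=60):
    m=cv2.inRange(cv2.cvtColor(d['img'],cv2.COLOR_RGB2HSV),(h0,smin,vmin),(h1,255,255))
    m=cv2.morphologyEx(m,cv2.MORPH_CLOSE,np.ones((5,5)))
    c=max(cv2.findContours(m,0,2)[0],key=cv2.contourArea);return c.reshape(-1,2).astype(float)
def rect(d,c,z):
    p=np.array([ray(d,u,z)[:2] for u in c]);r=cv2.minAreaRect((p*1000).astype(np.float32));return r
E
python3 - <<'E'
from h import *;import pickle
d=pickle.load(open('im.pkl','rb'))
for n in d:
    print(n,'orange',rect(d[n],blob(d[n],5,18),.063),'green',rect(d[n],blob(d[n],50,75,120),.050))
t=d['top'];s=.7
for k,uv,z in(('plain',(299,305),.05),('cuv',(404,272),.087),('railL',(276,304),.03),('railR',(547,362),.03),('blueV',(358,389),.052),('box',(294,377),.03),('cap',(428,423),.014),('amb',(498,437),.052),('beaker',(538,240),.075),('post',(328,198),.07)):
    print(k,ray(t,(uv[0]*s,uv[1]*s),z).round(3))
E
```

```text
scene orange ((889.9124755859375, -8.914039611816406), (57.10637283325195, 62.19446563720703), 6.338906288146973) green ((491.6142578125, -243.36427307128906), (21.613269805908203, 88.54832458496094), 75.74994659423828)Traceback (most recent call last):
  File "<stdin>", line 4, in <module>
  File "h.py", line 8, in blob
    c=max(cv2.findContours(m,0,2)[0],key=cv2.contourArea);return c.reshape(-1,2).astype(float)
ValueError: max() iterable argument is empty
```

```bash
python3 - <<'E'
import re
t=open('h.py').read()
t=t.replace("smin=150,vmin=60):","near,smin=110,vmin=60):").replace("key=cv2.contourArea)","key=lambda c:cv2.pointPolygonTest(c,near,True))")
open('h.py','w').write(t)
E
python3 - <<'E'
from h import *;import pickle
d=pickle.load(open('im.pkl','rb'))
P={'scene':((257,206),(180,262)),'top':((275,227),(363,247))}
for n in d:
    for u in P[n]: print(n,cv2.cvtColor(d[n]['img'],cv2.COLOR_RGB2HSV)[u[1],u[0]])
    print(n,'orange',rect(d[n],blob(d[n],3,20,P[n][0]),.063),'green',rect(d[n],blob(d[n],45,85,P[n][1]),.052))
t=d['top'];s=.7
for k,uv,z in(('plain',(299,305),.05),('cuv',(404,272),.087),('railL',(276,304),.03),('railR',(547,362),.03),('blueV',(358,389),.052),('box',(294,377),.03),('cap',(428,423),.014),('amb',(498,437),.052),('beaker',(538,240),.075),('post',(328,198),.07)):
    print(k,ray(t,(uv[0]*s,uv[1]*s),z).round(3))
E
```

```text
scene [  9 171 130]
scene [ 64 152 179]
scene orange ((538.1026611328125, -49.76958465576172), (52.2711296081543, 64.13419342041016), 76.86465454101562) green ((492.67974853515625, -243.8933868408203), (22.332738876342773, 89.7734603881836), 76.51380157470703)
top [ 14 151 201]
top [ 67 105 183]
top orange ((536.4424438476562, -50.821598052978516), (55.105224609375, 62.95353317260742), 76.58296203613281) green ((516.5972900390625, -245.06973266601562), (6.836856365203857, 25.338180541992188), 79.85511016845703)
plain [0.572 0.093 0.05 ]
cuv [ 0.613 -0.07   0.087]
railL [0.578 0.132 0.03 ]
railR [ 0.479 -0.293  0.03 ]
blueV [0.441 0.002 0.052]
box [0.462 0.102 0.03 ]
cap [ 0.388 -0.104  0.014]
amb [ 0.366 -0.206  0.052]
beaker [ 0.664 -0.279  0.075]
post [0.738 0.047 0.07 ]
```

Request:
carry_out --commands '[-0.013,-0.015,0,0,-0.04,-0.045,0,0,-0.067,-0.075,0,0,-0.094,-0.105,0,0,-0.121,-0.135,0,0,-0.148,-0.165,0,0,-0.175,-0.195,0,0,-0.2,-0.225,0,0]' --hand 0

```text
clock: 0.77
eef_pos: [0.3062, 0.3841, 0.2404]
ee_rot: [[-0.969, 0.249, -0.0], [0.249, 0.969, -0.0], [-0.0, -0.0, -1.0]]
ft_force: [1.5, -0.3, 0.1]
gripper_width: 0.478
grasp_force: 0.0
```

Request:
carry_out --commands '[-0.027,-0.03,0,0,-0.054,-0.06,0,0,-0.081,-0.09,0,0,-0.108,-0.12,0,0,-0.135,-0.15,0,0,-0.162,-0.18,0,0,-0.189,-0.21,0,0,-0.21,-0.235,0,0]'

```text
clock: 1.43
eef_pos: [0.4513, 0.1035, 0.2406]
ee_rot: [[-0.968, 0.25, 0.0], [0.25, 0.968, -0.0], [-0.0, -0.0, -1.0]]
ft_force: [0.4, 0.4, -0.3]
gripper_width: 0.005
grasp_force: 0.0
```

Request:
carry_out --commands '[-0.025,-0.027,0,0,-0.05,-0.054,0,0,-0.075,-0.081,0,0,-0.1,-0.108,0,0,-0.115,-0.125,0,0,-0.123,-0.135,0,0,-0.123,-0.135,0,-0.023,-0.123,-0.135,0,-0.023]'

```text
clock: 2.1
eef_pos: [0.5359, -0.0551, 0.2403]
ee_rot: [[-0.974, 0.226, -0.001], [0.226, 0.974, 0.0], [0.001, 0.0, -1.0]]
ft_force: [0.4, -0.4, 0.1]
gripper_width: 0.003
grasp_force: 0.0
```

Request:
carry_out --commands '[0,0,0.015,0,0,0,0.04,0,0,0,0.065,0,0,0,0.09,0,0,0,0.115,0,0,0,0.13,0,0,0,0.14,0,0,0,0.14,0]'

```text
clock: 2.77
eef_pos: [0.5348, -0.0541, 0.0982]
ee_rot: [[-0.974, 0.226, -0.003], [0.226, 0.974, 0.001], [0.003, -0.0, -1.0]]
ft_force: [-0.5, -0.2, 0.7]
gripper_width: 0.004
grasp_force: 0.0
```

```bash
python3 - <<'E'
from bench import *
from h import *
for n in("scene","top"):
    d=get_image(n);i=d['img'][...,::-1]
    c=cv2.resize(i[140:290,170:370] if n=="scene" else i[150:300,180:380],(600,450),interpolation=2)
    globals()[n]=c
cv2.imwrite('pics/b.png',cv2.resize(np.hstack([scene,top]),(800,300)))
print(state()['eef_pos'])
E
```

```text
[ 0.53612515 -0.05469175  0.10113008]
```

View pics/b.png

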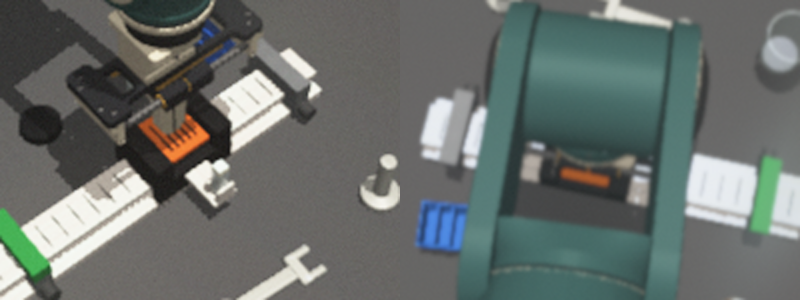

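The fingertips stand over the orange plate (crop pixel ≈(178,125)), between the shoulders and clear of the cuvette at (213,180).

Request:
carry_out --commands '[0,0,0.004,0,0,0,0.008,0,0,0,0.012,0,0,0,0.014,0,0,0,0.016,0,0,0,0.018,0,0,0,0.02,0,0,0,0.02,0]'

```text
clock: 3.53
eef_pos: [0.5363, -0.0554, 0.0812]
ee_rot: [[-0.974, 0.227, 0.0], [0.227, 0.974, -0.0], [-0.0, 0.0, -1.0]]
ft_force: [-3.4, -0.1, 10.0]
gripper_width: 0.01
grasp_force: 5.3
```

Request:
carry_out --commands '[0,0,0.001,0,0,0,0.002,0,0,0,0.002,0,0,0,0.002,0,0,0,0.002,0,0,0,0.002,0,0,0,0.002,0,0,0,0.002,0]'

```text
clock: 4.2
eef_pos: [0.5364, -0.0554, 0.0797]
ee_rot: [[-0.974, 0.227, 0.001], [0.227, 0.974, -0.0], [-0.001, 0.0, -1.0]]
ft_force: [-5.2, 0.5, 11.6]
gripper_width: 0.002
grasp_force: 5.6
```

Request:
carry_out --commands '[0,-0.001,0,0,0,-0.003,0,0,0,-0.006,0,0,0,-0.01,0,0,0,-0.014,0,0,0,-0.018,0,0,0,-0.022,0,0,0,-0.026,0,0]'

```text
clock: 4.87
eef_pos: [0.5304, -0.0808, 0.0796]
ee_rot: [[-0.974, 0.227, 0.0], [0.227, 0.974, 0.0], [-0.0, 0.0, -1.0]]
ft_force: [-5.7, 2.2, 11.0]
gripper_width: 0.002
grasp_force: 5.6
```

Request:
carry_out --commands '[0,-0.0045,0,0,0,-0.009,0,0,0,-0.0135,0,0,0,-0.018,0,0,0,-0.0225,0,0,0,-0.027,0,0,0,-0.0315,0,0,0,-0.036,0,0]'

```text
clock: 5.53
eef_pos: [0.5221, -0.1159, 0.0796]
ee_rot: [[-0.974, 0.227, 0.0], [0.227, 0.974, 0.0], [-0.0, 0.0, -1.0]]
ft_force: [-7.5, 2.5, 11.4]
gripper_width: 0.006
grasp_force: 5.6
```

Request:
carry_out --commands '[0,-0.0045,0,0,0,-0.009,0,0,0,-0.0135,0,0,0,-0.018,0,0,0,-0.0225,0,0,0,-0.027,0,0,0,-0.0315,0,0,0,-0.036,0,0]'

```text
clock: 6.2
eef_pos: [0.5137, -0.151, 0.0795]
ee_rot: [[-0.974, 0.227, -0.0], [0.227, 0.974, 0.0], [0.0, 0.0, -1.0]]
ft_force: [-8.6, 2.1, 11.0]
gripper_width: -0.0
grasp_force: 5.6
```

```bash
python3 - <<'E'
from bench import *
from h import *
d=get_image("scene");i=d['img'][...,::-1]
cv2.imwrite('pics/c.png',cv2.resize(i[150:330,120:360],(800,600),interpolation=2))
s=state();print(s['eef_pos'],s['ft_force'])
E
```

```text
[ 0.51360275 -0.15156325  0.07948918] [-7.99885083  1.43235271 10.96360097]
```

View pics/c.png

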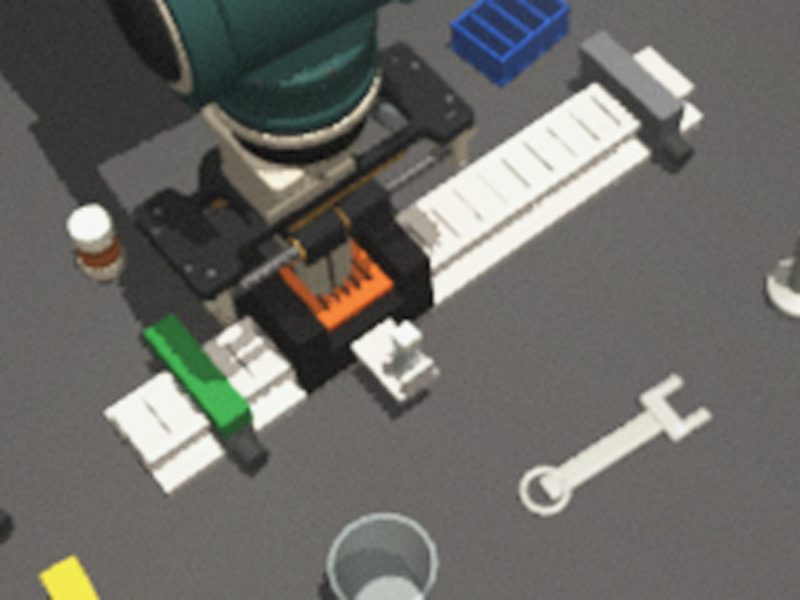

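The carriage follows the plate, with its leading end at (300,375) and the green stop at (200,380), leaving a gap of about 40 mm. The cuvette at (400,350) is untouched.

Request:
carry_out --commands '[0.0002,-0.004,0,0,0.0004,-0.008,0,0,0.0006,-0.012,0,0,0.0008,-0.016,0,0,0.001,-0.02,0,0,0.001,-0.024,0,0,0.001,-0.027,0,0,0.001,-0.03,0,0]'

```text
clock: 6.92
eef_pos: [0.5065, -0.1802, 0.0798]
ee_rot: [[-0.974, 0.227, 0.001], [0.227, 0.974, -0.0], [-0.001, -0.0, -1.0]]
ft_force: [-3.0, 1.8, 11.3]
gripper_width: 0.006
grasp_force: 5.6
```

Request:
carry_out --commands '[0,-0.001,0,0,0,-0.002,0,0,0,-0.003,0,0,0,-0.004,0,0,0,-0.005,0,0,0,-0.006,0,0,0,-0.007,0,0,0,-0.008,0,0]'

```text
clock: 7.58
eef_pos: [0.5047, -0.1878, 0.0798]
ee_rot: [[-0.974, 0.227, 0.001], [0.227, 0.974, -0.0], [-0.001, -0.0, -1.0]]
ft_force: [-2.8, 1.8, 11.1]
gripper_width: 0.005
grasp_force: 5.6
```

Request:
carry_out --commands '[0,-0.0005,0,0,0,-0.001,0,0,0,-0.0015,0,0,0,-0.002,0,0,0,-0.0025,0,0,0,-0.003,0,0,0,-0.0035,0,0,0,-0.004,0,0]'

```text
clock: 8.25
eef_pos: [0.5041, -0.1909, 0.0798]
ee_rot: [[-0.974, 0.227, 0.002], [0.227, 0.974, 0.001], [-0.002, 0.002, -1.0]]
ft_force: [0.1, 7.7, 11.1]
gripper_width: 0.007
grasp_force: 5.6
```

```bash
python3 - <<'E'
from bench import *
from h import *
d=get_image("scene");i=d['img'][...,::-1]
cv2.imwrite('pics/e.png',cv2.resize(i[210:330,130:290],(800,600),interpolation=2))
s=state();print(s['eef_pos'],s['ft_force'])
E
```

```text
[ 0.50416339 -0.19099295  0.07983389] [ 0.08915903  8.05118776 11.33172789]
```

View pics/e.png

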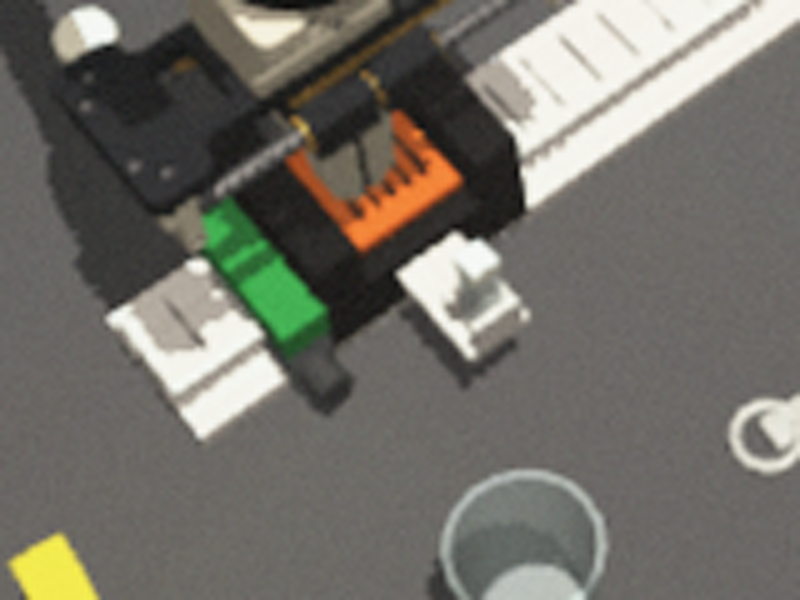

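The carriage's end face meets the green stop (edge from (230,200) to (330,320)). The force along the rail jumped from 1.8 to 8 N, so it is in contact. I'll lift straight up.

Request:
carry_out --commands '[0,0,-0.002,0,0,0,-0.004,0,0,0,-0.006,0,0,0,-0.009,0,0,0,-0.015,0,0,0,-0.025,0,0,0,-0.04,0,0,0,-0.06,0]'

```text
clock: 8.97
eef_pos: [0.5029, -0.1913, 0.1388]
ee_rot: [[-0.974, 0.227, -0.002], [0.227, 0.974, 0.001], [0.002, 0.0, -1.0]]
ft_force: [0.2, 0.6, -0.1]
gripper_width: 0.005
grasp_force: 0.0
```

Request:
carry_out --commands '[0,0,-0.025,0,0,0,-0.05,0,0,0,-0.08,0,0.03,0.02,-0.1,0,0.06,0.05,-0.1,0,0.09,0.08,-0.1,0,0.11,0.1,-0.1,0,0.11,0.1,-0.1,0]'

```text
clock: 9.63
eef_pos: [0.417, -0.0662, 0.2401]
ee_rot: [[-0.974, 0.225, 0.002], [0.225, 0.974, 0.0], [-0.002, 0.001, -1.0]]
ft_force: [-0.9, -0.7, -0.4]
gripper_width: 0.007
grasp_force: 0.0
```

```bash
python3 - <<'E'
from bench import *
from h import *
d=get_image("scene");i=d['img'][...,::-1]
cv2.imwrite('pics/f.png',cv2.resize(i[150:330,90:330],(800,600),interpolation=2))
print(rect(d,blob(d,3,20,(212,252)),.063));s=state();print(s['eef_pos'],s['ft_force'])
E
```

```text
((505.85321044921875, -184.38037109375), (53.88286590576172, 63.915767669677734), 76.72882080078125)
[ 0.41811341 -0.06765085  0.24001095] [ 0.43279855 -0.75438618 -0.31892718]
```

View pics/f.png

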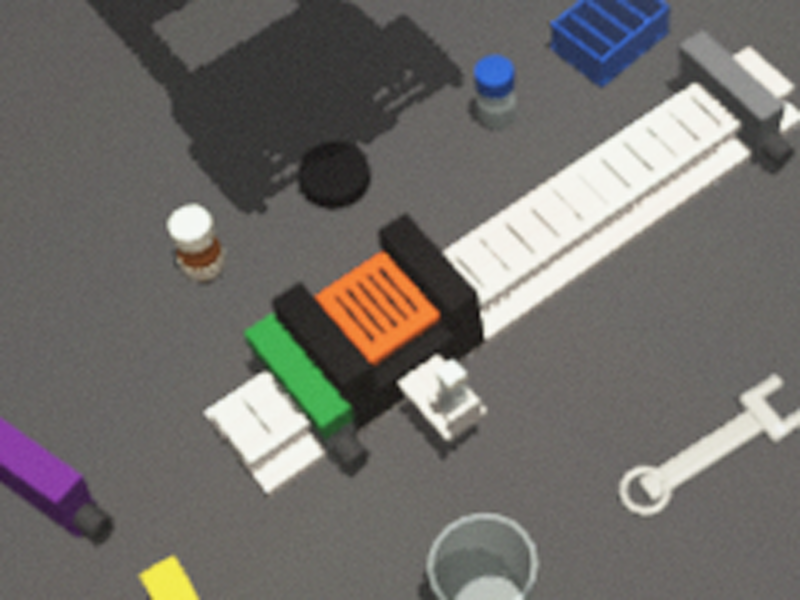

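The carriage sits against the green stop at about (305,375), the plate is up at (380,305) and the bystanders look unmoved. The carriage travelled 138 mm against about 139 mm expected.

```bash
python3 -c "
from bench import *
print(finish_job())"
```

```text
the job is handed in; nothing more can be done
None
```

The carriage rests against the green-banded stop with its orange plate back up and the arm clear, and the job is handed in at about 10 s on the robot's clock; the final picture shows the cuvette and the bystanders in view in place.

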